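# Reset the spectrometer control head through its recessed well

### The job

Reset the spectrometer's control head, with the fingertips: push its sliding dust shutter fully open, reach into the round well beneath it, press the sunken key all the way down and hold it there for two seconds, then let it come up and push the shutter fully shut again. Do not press the key in the square well of the lamp supply, and leave the jar, the beaker and the tissue box where they stand.

Things in the scene. Friction and masses are not known exactly. Their poses are not given: they have to be found in the camera images.
- console: Spectrometer control head, fixed, left or right of the middle line, yaw within 0.45: box 180 (its x, away from robot at yaw 0) x 220 (y, left) x 75 mm high. Origin: centre of underside. On the flat deck: rear hump (x 37 to 87, y -105 to 35, 20 mm high), jar at the rear +y corner, and two guide strips 5 mm high, 62 mm apart, along y, with the shutter between them.
- reset_well (a point): Centre of the round well's mouth, at deck level, at (-25, -40, 75) mm in the console; axes as the console's. The well is 50 mm in diameter, 24 mm deep, the key in its middle. The shut shutter covers it; fully open, the shutter clears it and its tab stands 58 mm to +y of the well's centre.
- shutter (a joint): Opening of the sliding shutter in m: 0 shut (centred over the well), 0.058 fully open at its stop; slides along console +y. Starts shut or up to 10 mm ajar and stays where it is left; friction about 1.5 N. A dark metal plate 60 (x) x 56 (y) x 3 mm, upper face 3.5 mm above the deck.
- shutter_tab (a point): Middle of the top of the shutter's upright black tab, 17.5 mm above the deck; moves with the shutter; axes as the console's. The tab is a bar 40 mm (console x) by 8 mm thick (y), standing 14 mm above the plate's centre. Pushed on its -y face it opens, on its +y face it shuts.
- reset_key (a joint): Press depth of the sunken round key in m: 0 up, 0.006 fully down at its stop. Vertical, sprung: about 1 N to start it, 4 N fully down; springs up when released.
- reset_key_top (a point): Centre of the top face of the round black key, 22 mm in diameter, 14 mm below the deck when up and 20 mm below when fully down; the floor of the well lies 4 mm lower still. On the well's axis.
- lamp_unit: Microscope lamp supply, fixed, not to be used: box 150 x 140 x 60 mm with an open square well 44 x 44 mm (centre at its x = -25 mm) holding a square key 13 mm below its top, and a round black knob 12 mm high at the rear. No shutter. Stands on the other side of the middle line from the control head. Origin: centre of underside.
- lamp_key (a joint): Press depth in m of the lamp supply's square key: 0 up, 0.006 fully down. Must not be pressed.
- jar: Small black-lidded sample jar, 28 mm in diameter, 30 mm high, standing on the control head's deck near console (60, 80) mm. Origin: centre of its underside. Leave it alone.
- beaker: Open glass beaker, 66 mm in diameter, 85 mm high, on the table at the robot's far left. Origin: centre of its underside. Leave it alone.
- tissue_box: Green tissue box 115 x 120 x 80 mm on the table at the robot's far right. Origin: centre of its underside. Leave it alone.

How it is judged:
On the way, in this order (a step that is already met when the one before it is completed fails the run):
1. the shutter is pushed fully open (at least 52 of its 58 mm) (value of joint shutter above 0.052 m), for 0.1 s.
2. the sunken key is held down by the fingertips (at least 4.5 of its 6 mm) for 1.5 s (value of joint reset_key above 0.0045 m and contact force between the fingers and reset_key above 0.5 N), for 1.5 s.
3. the key is up and the shutter is pushed shut again (within 5 mm) (value of joint shutter below 0.005 m and value of joint reset_key below 0.0015 m), for 0.2 s.
At the end, for the whole second after the job is handed in: The shutter is shut (within 5 mm), the round key is up again (within 1.5 mm), the square key is up, and jar, beaker and tissue box stand upright within 30 mm of where they began (all of step 3 and value of joint lamp_key below 0.0015 m and distance of each of jar, beaker, tissue_box from where it was at the start of the episode below 0.03 m and angle between each of jar, beaker's own z axis and vertical below 0.3 rad); the robot touches nothing.
It fails at once if the lamp supply's square key is pressed (more than 3 mm) (value of joint lamp_key above 0.003 m).
It fails at once if the jar, the beaker or the tissue box is lifted, carried or shoved more than 30 mm (distance of any of jar, beaker, tissue_box from where it was at the start of the episode above 0.03 m).
It also fails if it takes over 58 s, if anything falls off the work surface, if the arm or the gripper's body presses on something with over 40 N, if the wrist force passes 120 N, or if a joint passes its speed limit or range.

### The arm

A 6-joint arm with a two-finger parallel gripper is mounted at the origin on the work surface. World frame = base frame: x ahead of the robot, y to its left, z up, the work surface at z = 0. Lengths are in m, angles in rad, forces in N, time in s.
With the tool pointing down it reaches from about 0.35 to 0.975 m from the base axis. Payload 4.9 kg.
Tool frame: the origin (TCP) lies between the finger pads; the fingertips stand 25 mm ahead of it and the grasp point (between the pads) lies 6 mm ahead of it (manip.tcp_to_tips is the z of the fingertips in the tool frame, in m); z points along the fingers, y is the line along which they close (so a half turn about z gives the same grasp; the last joint's range is limited). The gripper opens to 85 mm and grips with 20 to 120 N. Pads are 22 mm wide; open, the fingers measure 114 mm over their backs; the gripper's body (76 mm by 85 mm) begins 54 mm behind the grasp point. The pads swing forward as they close: fully open they stand 13 mm farther back than shut.
Start: joints at [-1.27, 0.053, 1.613, -0, 1.476, -0.119], TCP at [0.255, -0.571, 0.256] pointing down, gripper open.
Joint ranges: [-3.01, 3.01], [-1.01, 2.22], [0.06, 2.58], [-1.02, 4.17], [0.09, 2.62], [-3.14, 3.14]. Speed limits (rad/s): [2.57, 2.57, 3.14, 3.14, 3.14, 3.14].

### API

Orientations are given as a unit quaternion [w, x, y, z].
In Python, from plant import manip gives the robot as it stands. The module is installed in compiled form; this text tells all that it offers.
- The arm moves only by the tool arm_command, never from a script. Its argument "moves" is a list of rows, each a list of 3 entries, a list of its own where there are three numbers: the opening, from -1 (shut) to 1 (fully open), then the shift along the tool's x, y, z in units of 0.15 m (1.0 is 0.15 m), then the turn about the tool's z in units of 2 pi rad (1.0 is 2 pi rad). A call has 1 to 20 rows; each row is the pose to reach, as a shift and turn from the pose commanded when the call began, along the tool's axes at that moment, turning the shorter way round; what a row does not reach only later rows make up. A row lasts 1/12 s, in which the tool goes at most 41.7 mm and 7.16 degrees, less where a joint would pass 70% of its speed; a pose out of reach is approached as far as the arm can. A call with a number of a shift or a turn outside -1 to 1 is refused whole. A call with a gripper value outside its range is refused whole. The fingers move at their own pace and stop on an object; the grip force is fixed at half the most. Time passes only in rows, so rows that repeat a pose let the fingers close. It gives the time, the measured TCP pose, the force, the opening and the grip force at its end, in the units of the state.
- manip.state(): the state, without advancing time (a new reading comes with each control period).
- manip.grab_frame(name): name is "side" or "top"; returns a dict with "frame" (400x640x3 uint8, red, green, blue), "fx", "fy", "cx", "cy" (pixels), "R" (3x3) and "t" (3): a world point X has camera coordinates R X + t. Camera axes: x right, y down, z forward; pixel columns grow to the right and rows downward; lengths in m; the calibration is good to about 2 mm. A picture is of the moment at which its call begins. There is no depth.
- manip.job_done(): hands the job in; it is judged then, once.
Trained networks look in a picture, given as the dict that the camera call returned (one of the last four; its "shot" number tells which), for a name from the list of things; names that differ only in an ending like _2 or _b are one class to them, and where a whole thing is asked for, a point or a joint stands for the part that bears it (a point fixed in the world has none). Each returns a list of dicts, best first, with "confidence" (0 to 1); they miss things now and then, are a little off and sometimes report something else, mostly with a low value. They report only what shows in the picture. A call takes as long as a camera call.
- manip.search_frame(picture, target): "extent" ([left, top, right, bottom] in pixels, round what is visible of it).
The state is a dict: "time": time; "joint_pos": joint angles; "joint_vel": joint speeds; "joint_efforts": joint torques, N m; "tool_pos": TCP position; "tool_rot": TCP orientation; "contact_force": force on the tool from outside, world axes, zero at the start; "ft_torque": the same for the moment, N m; "gripper_width": opening from 0.0 (shut) to 1.0 (fully open); "grasp_force": force on a finger pad.
Only numpy, scipy, OpenCV 4.12 (cv2) and the standard library are available. Lean on these libraries where they do the work, as an engineer would, in place of code of your own. Each camera call takes 0.05 s, during which the arm holds its last target. There are 200 camera calls.

## Working session

There is one attempt and no reset: what is moved stays moved. The work goes in short steps, Python scripts to look and compute and a tool call to move; the robot and the scene stay as the last step left them, time stands still between calls to the robot, and variables do not carry over. Pictures are saved under pics/ and viewed, at most 10 in all, crops included, and the job is handed in when it is done.

Besides the shell and the picture viewer there is one more tool, called after "Call:" by a JSON object that holds its "api" and its "payload", one argument or row to a line. arm_command: Moves the arm, as the interface text tells. Shifts and turns lie within -1 to 1; 1 stands for 0.15 m of shift or 2 pi rad of turn. Its arguments: {"type":"object","properties":{"moves":{"type":"array"}},"required":["moves"]}

```bash
mkdir -p pics
cat > a.py <<'E'
from plant import manip
import cv2, pickle
s=manip.state(); print(s['time'],s['tool_pos'],s['tool_rot'],s['gripper_width'],manip.tcp_to_tips)
for n in('side','top'):
    p=manip.grab_frame(n); pickle.dump(p,open(n+'0.pkl','wb'))
    cv2.imwrite(f'pics/{n}0.png',p['frame'][:,:,::-1])
    print(n,p['fx'],p['cx'],p['cy'],p['R'],p['t'])
    for t in['console','shutter','shutter_tab','lamp_unit','jar','reset_well']:
        for d in manip.search_frame(p,t)[:2]: print(t,[round(x) for x in d['extent']],round(d['confidence'],2))
E
python3 a.py
```

```text
0.0 [ 0.25455239 -0.57018379  0.25506888] [-1.03202664e-03  9.78056981e-01  2.08334985e-01 -1.01843157e-04] 0.9963880682988573 0.025
side 496.9713770163665 313.26013719036547 199.92642539955202 [[-0.75923345 -0.65078096 -0.00697869]
 [-0.46855485  0.55401858 -0.68812773]
 [ 0.45168675 -0.51917969 -0.72555601]] [0.35008279 0.26932518 1.39919977]
console [300, 142, 370, 220] 0.86
shutter [299, 144, 370, 218] 0.71
shutter [340, 162, 362, 180] 0.63
shutter_tab [336, 164, 359, 178] 0.74
lamp_unit [231, 218, 302, 275] 0.64
jar [305, 178, 318, 187] 0.46
reset_well [302, 146, 372, 218] 0.92
top 393.9191278421167 320.310456114011 199.49885666037227 [[ 0.02757377 -0.999603    0.00579011]
 [-0.98796466 -0.02813376 -0.15209974]
 [ 0.15220225 -0.00152646 -0.98834819]] [0.00281248 0.46469833 1.16956028]
console [332, 160, 418, 237] 0.81
shutter [376, 192, 400, 210] 0.59
shutter_tab [373, 192, 398, 215] 0.78
jar [338, 176, 348, 187] 0.63
reset_well [329, 163, 419, 239] 0.58
```

Run:
```python
import cv2
a=cv2.imread('pics/top0.png')[140:260,310:440]; cv2.imwrite('pics/topc.png',cv2.resize(a,None,fx=5,fy=5,interpolation=cv2.INTER_CUBIC)[:600])
a=cv2.imread('pics/side0.png')[130:240,280:400]; cv2.imwrite('pics/sidec.png',cv2.resize(a,None,fx=5,fy=5,interpolation=cv2.INTER_CUBIC))
```

```text
(no output)
```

View pics/top0.png

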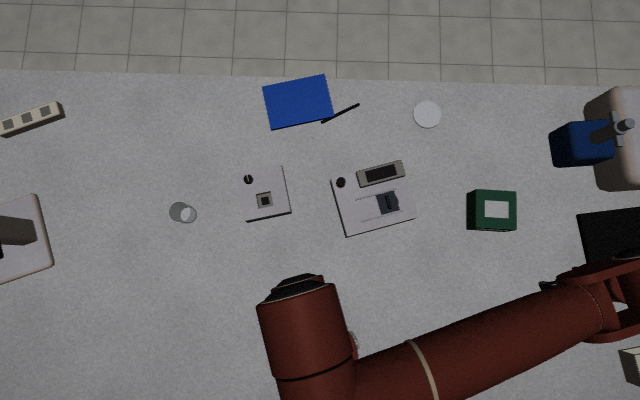

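View pics/topc.png

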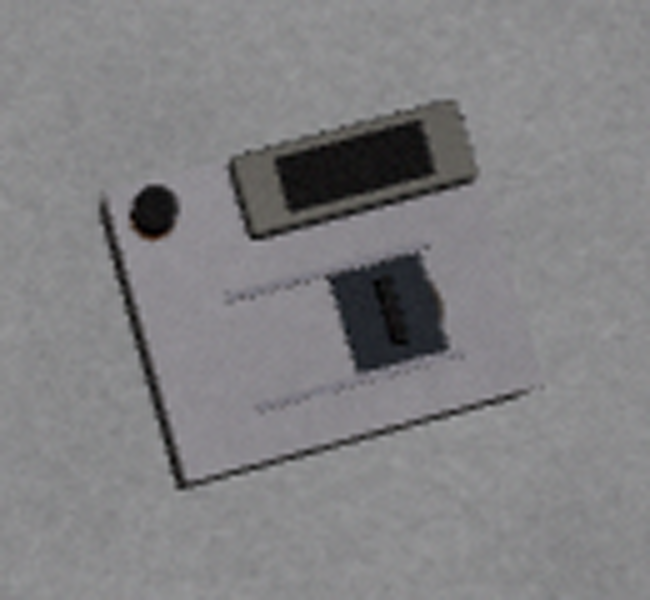

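View pics/sidec.png

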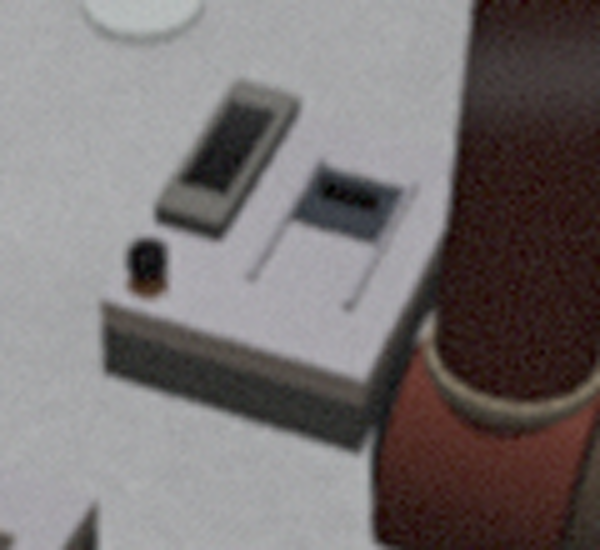

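The top view shows the console on the robot's right of the middle line (deck corners at about (346,237), (331,179) and (416,218)) and its tab at (388,202). The shutter is slightly ajar, with a sliver of well showing at its right (-y) edge. The lamp supply is at (265,195), the beaker at (182,212) and the tissue box at (492,210). Next I fit the console pose from both views.

```bash
cat > fit.py <<'E'
import pickle,numpy as np
from scipy.optimize import least_squares
T=pickle.load(open('top0.pkl','rb'));S=pickle.load(open('side0.pkl','rb'))
# (cam, console xyz mm, moves-with-shutter, crop px)
to=[((-90,110,75),0,(181,486)),((90,110,75),0,(104,193)),((-90,-110,75),0,(530,392)),
((87,35,95),0,(232,157)),((87,-105,95),0,(458,100)),((37,-105,95),0,(478,178)),((37,35,95),0,(256,232)),
((5,-12,78.5),1,(330,275)),((-55,-12,78.5),1,(357,370)),((5,-68,78.5),1,(422,253)),((-55,-68,78.5),1,(447,350)),((-25,-40,92.5),1,(390,311))]
so=[((90,110,75),0,(103,303)),((-90,110,75),0,(364,380)),((5,-12,78.5),1,(297,218)),((-55,-12,78.5),1,(378,240)),((5,-68,78.5),1,(322,168)),((-55,-68,78.5),1,(402,188)),((-25,-40,92.5),1,(350,190))]
O=[(T,(310,140),*o) for o in to]+[(S,(280,130),*o) for o in so]
def W(v,p): c,s=np.cos(v[2]),np.sin(v[2]); return np.array([v[0]+c*p[0]-s*p[1],v[1]+s*p[0]+c*p[1],p[2]])
def res(v):
    r=[]
    for P,o,p,m,px in O:
        q=P['R']@W(v,np.array([p[0],p[1]+m*v[3]*1000,p[2]])/1000)+P['t']
        r+=[P['fx']*q[0]/q[2]+P['cx']-(o[0]+px[0]/5-.4),P['fy']*q[1]/q[2]+P['cy']-(o[1]+px[1]/5-.4)]
    return np.array(r)
f=least_squares(res,[.5,-.15,.2,.0],loss='soft_l1',f_scale=.7);v=f.x
if __name__=='__main__':
    print(v);print(res(v).reshape(-1,2).round(1).tolist())
    print('well',W(v,[-.025,-.04,.075]))
    from scipy.spatial.transform import Rotation as Ro
    from plant import manip
    q=manip.state()['tool_rot'];print(Ro.from_quat(np.r_[q[1:],q[0]]).as_matrix().round(3))
E
python3 fit.py
```

```text
[ 0.46988844 -0.14211524  0.28104147  0.00654484]
[[-0.0, -0.8], [-0.3, -0.8], [2.4, -0.8], [-0.8, -0.3], [-0.3, -0.4], [0.5, 0.0], [-1.1, 0.9], [-0.4, 0.3], [-0.3, 0.8], [-0.6, 0.0], [0.1, 0.1], [0.3, -0.2], [-0.2, -1.2], [0.2, 0.3], [-0.5, -0.3], [0.4, 0.5], [0.9, -0.7], [1.7, 0.2], [0.8, -0.6]]
well [ 0.45696352 -0.18747984  0.075     ]
[[ 0.913  0.408 -0.   ]
 [ 0.408 -0.913 -0.   ]
 [-0.    -0.    -1.   ]]
```

Call:
{"api": "arm_command", "payload": {
  "moves": [
    [-1, [0.25, -0.18, 0], 0],
    [-1, [0.5, -0.36, 0], 0],
    [-1, [0.75, -0.54, 0], 0],
    [-1, [1, -0.73, 0], 0],
    [-1, [1, -0.73, 0], 0],
    [-1, [1, -0.73, 0], 0],
    [-1, [1, -0.73, 0], 0]
  ]
}}

```text
time: 1.28
tool_pos: [0.3475, -0.4091, 0.2566]
tool_rot: [0.001, 0.978, 0.209, -0.0]
contact_force: [-0.2, -0.1, 0.2]
gripper_width: 0.008
grasp_force: 0.0
```

Call:
{"api": "arm_command", "payload": {
  "moves": [
    [-1, [0.25, -0.18, 0], 0],
    [-1, [0.5, -0.36, 0], 0],
    [-1, [0.75, -0.54, 0], 0],
    [-1, [1, -0.73, 0], 0.01],
    [-1, [1, -0.73, 0], 0.022],
    [-1, [1, -0.73, 0], 0.022],
    [-1, [1, -0.73, 0], 0.022],
    [-1, [1, -0.73, 0], 0.022]
  ]
}}

```text
time: 1.95
tool_pos: [0.439, -0.25, 0.2563]
tool_rot: [0.0, 0.99, 0.14, -0.0]
contact_force: [-1.0, 0.6, 0.9]
gripper_width: 0.003
grasp_force: 0.0
```

```bash
cat > st.py <<'E'
import sys,numpy as np
from fit import v
from plant import manip
from scipy.spatial.transform import Rotation as Ro
s=manip.state();q=s['tool_rot'];M=Ro.from_quat(np.r_[q[1:],q[0]]).as_matrix()
c,n=np.cos(v[2]),np.sin(v[2]);d=s['tool_pos'][:2]-v[:2]
print('t',s['time'],'console xy mm',1000*(c*d[0]+n*d[1]),1000*(-n*d[0]+c*d[1]),'z',s['tool_pos'][2]*1000,'yaw err',np.arctan2(M[1,0],M[0,0])-v[2],'F',s['contact_force'],'w',s['gripper_width'])
for a in sys.argv[1:]: # targets x,y,z console mm
    x,y,z=map(float,a.split(','));w=np.array([v[0]*1e3+c*x-n*y,v[1]*1e3+n*x+c*y,z])/1e3
    print(a,(M.T@(w-s['tool_pos'])/.15).round(3))
E
python3 st.py -25,-60,140
```

```text
t 1.95 console xy mm -59.577483633164164 -95.06130097079001 z 256.317154553179 yaw err -5.721112578183085e-05 F [-0.97057307  0.56323596  0.93857231] w 0.0027591897846237974
-25,-60,140 [ 0.231 -0.234  0.775]
```

Call:
{"api": "arm_command", "payload": {
  "moves": [
    [-1, [0.23, -0.23, 0.2], 0],
    [-1, [0.23, -0.23, 0.4], 0],
    [-1, [0.23, -0.23, 0.6], 0],
    [-1, [0.23, -0.23, 0.775], 0],
    [-1, [0.23, -0.23, 0.775], 0],
    [-1, [0.23, -0.23, 0.775], 0]
  ]
}}

```text
time: 2.45
tool_pos: [0.4616, -0.2066, 0.1387]
tool_rot: [-0.001, 0.99, 0.139, -0.002]
contact_force: [-0.5, 0.2, 1.0]
gripper_width: 0.0
grasp_force: 0.0
```

```bash
python3 st.py -25,-60,108
python3 - <<'E'
from plant import manip
import cv2,numpy as np
o=[]
p=manip.grab_frame('top');q=manip.grab_frame('side')
a=cv2.resize(p['frame'][150:250,320:430],None,fx=3.6,fy=3.6,interpolation=2)
b=cv2.resize(q['frame'][120:220,280:390],None,fx=3.6,fy=3.6,interpolation=2)
cv2.imwrite('pics/b.png',np.hstack([a,b])[:,:,::-1])
E
```

```text
t 2.45 console xy mm -25.849106609216097 -59.689337147662116 z 138.72856490181707 yaw err -0.0013266029880605323 F [-0.46358082  0.15691051  0.99619656] w 0.0004085566045669526
-25,-60,108 [0.006 0.003 0.205]
```

View pics/b.png

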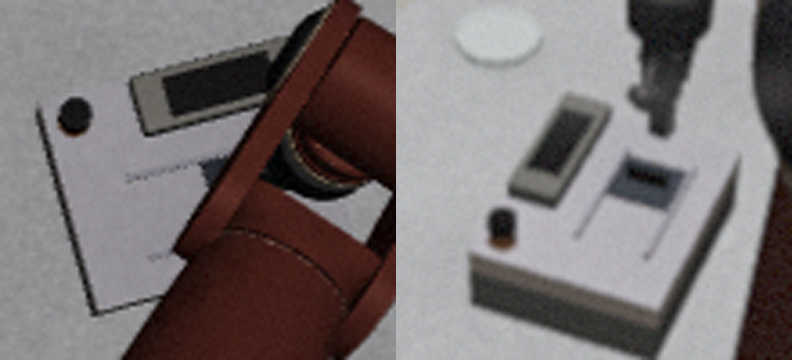

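The side view shows the closed fingertip at about (353,156), above and to the -y side of the tab at (350,168). Next I descend and push.

Call:
{"api": "arm_command", "payload": {
  "moves": [
    [-1, [0.01, 0, 0.1], 0],
    [-1, [0.01, 0, 0.2], 0],
    [-1, [0.01, 0, 0.2], 0],
    [-1, [0.01, 0, 0.2], 0]
  ]
}}

```text
time: 2.88
tool_pos: [0.465, -0.2062, 0.1116]
tool_rot: [0.001, 0.99, 0.14, 0.001]
contact_force: [0.3, -0.7, 0.8]
gripper_width: 0.0
grasp_force: 0.0
```

Call:
{"api": "arm_command", "payload": {
  "moves": [
    [-1, [0, -0.04, 0], 0],
    [-1, [0, -0.08, 0], 0],
    [-1, [0, -0.12, 0], 0],
    [-1, [0, -0.16, 0], 0],
    [-1, [0, -0.2, 0], 0],
    [-1, [0, -0.24, 0], 0],
    [-1, [0, -0.28, 0], 0],
    [-1, [0, -0.32, 0], 0],
    [-1, [0, -0.36, 0], 0],
    [-1, [0, -0.36, 0], 0]
  ]
}}

```text
time: 3.72
tool_pos: [0.4494, -0.1524, 0.1109]
tool_rot: [-0.0, 0.99, 0.141, 0.0]
contact_force: [-1.6, 0.6, 7.1]
gripper_width: 0.0
grasp_force: 3.9
```

```bash
python3 st.py -25,0,108
```

```text
t 3.7167 console xy mm -22.589279131946974 -4.221535081835088 z 110.91350352536303 yaw err 0.0013544431811147728 F [-1.5522758   0.60558025  7.05097929] w 3.063045172118042e-05
-25,0,108 [-0.016 -0.028  0.019]
```

```bash
cat > look.py <<'E'
import sys,cv2
from plant import manip
q=manip.grab_frame('side')
cv2.imwrite(sys.argv[1],cv2.resize(q['frame'][130:210,290:390],None,fx=6,fy=6,interpolation=2)[:,:,::-1])
for t in['shutter','shutter_tab']:
    for d in manip.search_frame(q,t)[:2]: print(t,[round(x) for x in d['extent']],round(d['confidence'],2))
E
python3 look.py pics/c.png;python3 st.py
```

```text
shutter [338, 169, 355, 187] 0.66
shutter_tab [333, 169, 355, 186] 0.64
t 3.8667 console xy mm -22.602166309507453 -4.4218912052395245 z 110.90902004179736 yaw err 0.0009586126455904953 F [-2.32749673 -0.07534663  7.78307044] w -0.004080456758970315
```

View pics/c.png

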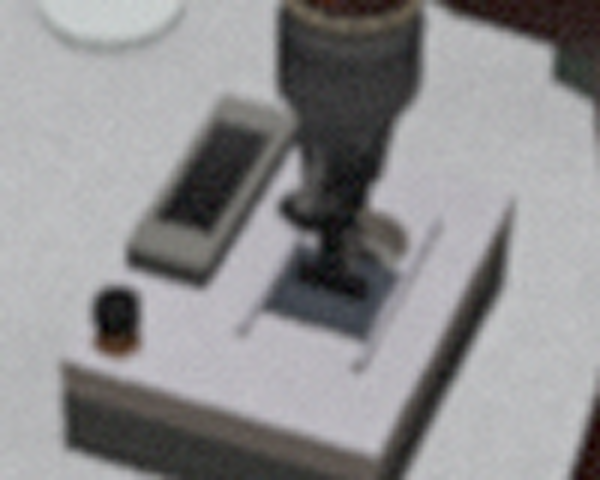

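The side view shows the shutter partly open: tab at about (346,176), plate front edge from (334,181) to (351,187), and part of the well uncovered behind the finger.

```bash
cat > bp.py <<'E'
import numpy as np
from fit import S,v
def bp(u,w,z):
    d=S['R'].T@np.array([(u-S['cx'])/S['fx'],(w-S['cy'])/S['fy'],1]);C=-S['R'].T@S['t']
    X=C+d*(z-C[2])/d[2]-[v[0],v[1],0];c,n=np.cos(v[2]),np.sin(v[2]);return (1000*np.array([c*X[0]+n*X[1],-n*X[0]+c*X[1]])).round(1)
if __name__=='__main__':
    for u,w,z in[(267,308,.0785),(365,340,.0785),(300,262,.0925),(365,285,.0925)]:print(bp(290+u/6-.4,130+w/6-.4,z))
E
python3 bp.py
```

```text
[ 3.6 35.1]
[-53.5  36.3]
[-4.1  8.4]
[-42.7  10.7]
```

Call:
{"api": "arm_command", "payload": {
  "moves": [
    [-1, [-0.01, 0, -0.03], 0],
    [-1, [-0.01, 0, -0.03], 0],
    [-1, [-0.01, -0.02, -0.03], 0],
    [-1, [-0.01, -0.04, -0.03], 0],
    [-1, [-0.01, -0.06, -0.03], 0],
    [-1, [-0.01, -0.06, -0.03], 0],
    [-1, [-0.01, -0.06, -0.03], 0]
  ]
}}

```text
time: 4.45
tool_pos: [0.4451, -0.1446, 0.1142]
tool_rot: [-0.001, 0.99, 0.14, -0.0]
contact_force: [-0.3, 0.5, 0.4]
gripper_width: 0.003
grasp_force: 0.0
```

```bash
python3 st.py
```

```text
t 4.45 console xy mm -24.47686362670332 4.453933419782973 z 114.1557046258819 yaw err 0.0007597320269557284 F [-0.27885836  0.47417202  0.41967164] w 0.0031462861029189575
```

Call:
{"api": "arm_command", "payload": {
  "moves": [
    [-1, [0, -0.01, 0.01], 0],
    [-1, [0, -0.02, 0.01], 0],
    [-1, [0, -0.03, 0.01], 0],
    [-1, [0, -0.03, 0.01], 0],
    [-1, [0, -0.03, 0.01], 0]
  ]
}}

```text
time: 4.87
tool_pos: [0.4446, -0.1421, 0.1129]
tool_rot: [0.002, 0.99, 0.14, 0.0]
contact_force: [3.4, -5.9, -3.1]
gripper_width: 0.003
grasp_force: 3.4
```

```bash
python3 st.py; python3 look.py pics/d.png
```

```text
t 4.8667 console xy mm -24.32642970223006 7.033518981254581 z 112.90462215606345 yaw err 0.0006966873182266964 F [ 3.37343101 -5.94996626 -3.08373697] w 0.002634273788021082
shutter [336, 171, 355, 189] 0.53
shutter_tab [333, 173, 354, 189] 0.55
```

View pics/d.png

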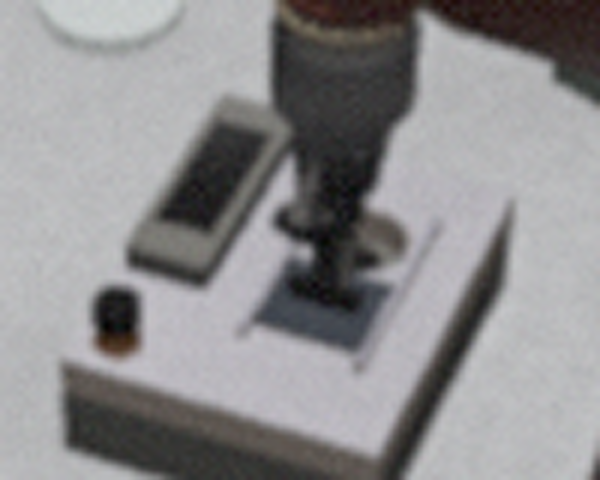

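Plate edge now runs from about (332,183) to (349,189), and the push force rose to 6 N, so the shutter is at its stop. Next: back off, lift and go over the well.

Call:
{"api": "arm_command", "payload": {
  "moves": [
    [-1, [0, 0.05, 0], 0],
    [-1, [0, 0.08, -0.08], 0],
    [-1, [0, 0.16, -0.14], 0],
    [-1, [0, 0.25, -0.14], 0],
    [-1, [0, 0.325, -0.14], 0],
    [-1, [0, 0.325, -0.14], 0],
    [-1, [0, 0.325, -0.14], 0],
    [-1, [0, 0.325, -0.14], 0]
  ]
}}

```text
time: 5.68
tool_pos: [0.4573, -0.1876, 0.1334]
tool_rot: [-0.001, 0.99, 0.14, -0.001]
contact_force: [-0.6, 0.3, 0.4]
gripper_width: -0.001
grasp_force: 0.0
```

```bash
python3 st.py -25,-40,96; python3 look.py pics/e.png
```

```text
t 5.6833 console xy mm -24.66803409903254 -40.23148855194572 z 133.3961855832092 yaw err 1.932351787325981e-05 F [-0.60844808  0.2537272   0.41107284] w -0.0008220308656785743
-25,-40,96 [-0.002 -0.001  0.249]
shutter [335, 172, 356, 191] 0.72
shutter_tab [331, 173, 356, 188] 0.79
```

View pics/e.png

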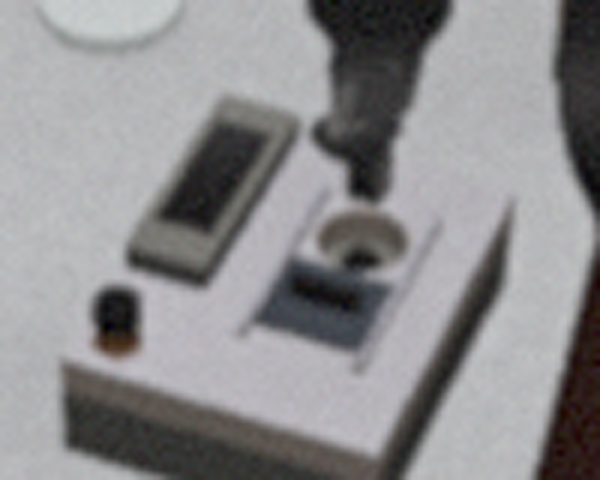

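The side view shows the shutter fully open, the well mouth at crop (315..410, 207..~275) (full frame about (350,170)), the key partly visible at (350,173), and the fingertip above at (352,161).

Run:
```python
from bp import bp
for u,w,z in[(314,240,.075),(411,240,.075),(362,207,.075),(368,193,.1),(368,193,.108),(325,285,.0925)]:print(u,w,z,bp(290+u/6-.4,130+w/6-.4,z))
```

```text
314 240 0.075 [  2.1 -28.4]
411 240 0.075 [-46.8 -50.3]
362 207 0.075 [-12.2 -64.4]
368 193 0.1 [-20.  -50.3]
368 193 0.108 [-22.9 -41.9]
325 285 0.0925 [-23.2  19.5]
```

Call:
{"api": "arm_command", "payload": {
  "moves": [
    [-1, [0.01, 0, 0.06], 0],
    [-1, [0.01, 0, 0.12], 0],
    [-1, [0.01, 0, 0.18], 0],
    [-1, [0.01, 0, 0.24], 0],
    [-1, [0.01, 0, 0.24], 0],
    [-1, [0.01, 0, 0.24], 0],
    [-1, [0.01, 0, 0.24], 0]
  ]
}}

```text
time: 6.42
tool_pos: [0.4593, -0.1873, 0.098]
tool_rot: [-0.0, 0.99, 0.14, -0.0]
contact_force: [-0.7, -0.5, 0.7]
gripper_width: -0.002
grasp_force: 0.0
```

```bash
python3 st.py -25,-40,88
```

```text
t 6.4167 console xy mm -22.756006963200992 -40.49572752129081 z 97.98538759182304 yaw err 0.0005260601760166961 F [-0.70860782 -0.4833874   0.70681542] w -0.0016593621906751102
-25,-40,88 [-0.015 -0.003  0.067]
```

Free so far. I go down in small steps and watch the force.

Call:
{"api": "arm_command", "payload": {
  "moves": [
    [-1, [0, 0, 0.02], 0],
    [-1, [0, 0, 0.04], 0],
    [-1, [0, 0, 0.04], 0],
    [-1, [0, 0, 0.04], 0]
  ]
}}

```text
time: 6.75
tool_pos: [0.4591, -0.1873, 0.092]
tool_rot: [-0.0, 0.99, 0.14, -0.0]
contact_force: [0.6, -0.4, 0.2]
gripper_width: -0.001
grasp_force: 0.0
```

Call:
{"api": "arm_command", "payload": {
  "moves": [
    [-1, [0, 0, 0.02], 0],
    [-1, [0, 0, 0.02], 0],
    [-1, [0, 0, 0.02], 0]
  ]
}}

```text
time: 7.0
tool_pos: [0.4591, -0.1872, 0.0889]
tool_rot: [-0.0, 0.99, 0.14, -0.0]
contact_force: [0.3, 0.1, -0.8]
gripper_width: -0.001
grasp_force: 0.0
```

Call:
{"api": "arm_command", "payload": {
  "moves": [
    [-1, [0, 0, 0.01], 0],
    [-1, [0, 0, 0.02], 0],
    [-1, [0, 0, 0.02], 0]
  ]
}}

```text
time: 7.25
tool_pos: [0.4592, -0.1873, 0.0859]
tool_rot: [0.0, 0.99, 0.14, 0.0]
contact_force: [-0.2, -0.9, 1.3]
gripper_width: 0.003
grasp_force: 0.5
```

Call:
{"api": "arm_command", "payload": {
  "moves": [
    [-1, [0, 0, 0.01], 0],
    [-1, [0, 0, 0.02], 0],
    [-1, [0, 0, 0.02], 0]
  ]
}}

```text
time: 7.5
tool_pos: [0.4594, -0.1874, 0.0831]
tool_rot: [0.0, 0.99, 0.14, 0.0]
contact_force: [-0.8, 0.5, 2.1]
gripper_width: -0.0
grasp_force: 1.2
```

Call:
{"api": "arm_command", "payload": {
  "moves": [
    [-1, [0, 0, 0.01], 0],
    [-1, [0, 0, 0.02], 0],
    [-1, [0, 0, 0.02], 0]
  ]
}}

```text
time: 7.75
tool_pos: [0.4594, -0.1874, 0.0801]
tool_rot: [0.0, 0.99, 0.14, 0.0]
contact_force: [-1.5, 0.7, 4.1]
gripper_width: -0.0
grasp_force: 1.9
```

```bash
python3 st.py
```

```text
t 7.75 console xy mm -22.659887620629352 -40.588509912911675 z 80.12890198452858 yaw err 0.0005003138500425108 F [-1.50301056  0.69940938  4.10052583] w -0.00040414600669630717
```

The key is nearly at its stop. I add a little more and hold for over 2 s.

Call:
{"api": "arm_command", "payload": {
  "moves": [
    [-1, [0, 0, 0.01], 0],
    [-1, [0, 0, 0.01], 0],
    [-1, [0, 0, 0.01], 0],
    [-1, [0, 0, 0.01], 0],
    [-1, [0, 0, 0.01], 0],
    [-1, [0, 0, 0.01], 0],
    [-1, [0, 0, 0.01], 0],
    [-1, [0, 0, 0.01], 0],
    [-1, [0, 0, 0.01], 0],
    [-1, [0, 0, 0.01], 0],
    [-1, [0, 0, 0.01], 0],
    [-1, [0, 0, 0.01], 0],
    [-1, [0, 0, 0.01], 0],
    [-1, [0, 0, 0.01], 0],
    [-1, [0, 0, 0.01], 0]
  ]
}}

```text
time: 9.0
tool_pos: [0.4595, -0.1875, 0.0799]
tool_rot: [-0.0, 0.99, 0.14, -0.0]
contact_force: [-3.7, 2.4, 11.1]
gripper_width: -0.002
grasp_force: 5.2
```

Call:
{"api": "arm_command", "payload": {
  "moves": [
    [-1, [0, 0, 0], 0],
    [-1, [0, 0, 0], 0],
    [-1, [0, 0, 0], 0],
    [-1, [0, 0, 0], 0],
    [-1, [0, 0, 0], 0],
    [-1, [0, 0, 0], 0],
    [-1, [0, 0, 0], 0],
    [-1, [0, 0, 0], 0],
    [-1, [0, 0, 0], 0],
    [-1, [0, 0, 0], 0],
    [-1, [0, 0, 0], 0],
    [-1, [0, 0, 0], 0],
    [-1, [0, 0, 0], 0],
    [-1, [0, 0, 0], 0],
    [-1, [0, 0, 0], 0]
  ]
}}

```text
time: 10.25
tool_pos: [0.4595, -0.1874, 0.0799]
tool_rot: [-0.0, 0.99, 0.14, -0.0]
contact_force: [-5.0, 2.2, 10.3]
gripper_width: -0.001
grasp_force: 5.2
```

Call:
{"api": "arm_command", "payload": {
  "moves": [
    [-1, [0, 0, -0.1], 0],
    [-1, [0, 0, -0.2], 0],
    [-1, [0, 0, -0.3], 0],
    [-1, [0, 0, -0.4], 0],
    [-1, [0, 0, -0.5], 0],
    [-1, [0, 0, -0.5], 0],
    [-1, [0, 0, -0.5], 0],
    [-1, [0, 0, -0.5], 0]
  ]
}}

```text
time: 10.92
tool_pos: [0.4586, -0.1869, 0.1522]
tool_rot: [-0.001, 0.99, 0.14, -0.001]
contact_force: [-0.2, 0.1, -0.8]
gripper_width: 0.0
grasp_force: 0.0
```

```bash
python3 st.py -25,45,140 -25,45,113
```

```text
t 10.9167 console xy mm -23.267124004912404 -39.94697469038062 z 152.22836255941857 yaw err 0.00050783583528069 F [-0.17750614  0.08087571 -0.84189791] w 0.00010137847886173995
-25,45,140 [-0.011 -0.566  0.082]
-25,45,113 [-0.011 -0.566  0.262]
```

The key was held at its stop with about 10 N for over 2 s. Now I go past the tab's +y side and push the shutter shut.

Call:
{"api": "arm_command", "payload": {
  "moves": [
    [-1, [-0.01, -0.15, 0], 0],
    [-1, [-0.01, -0.3, 0], 0],
    [-1, [-0.01, -0.45, 0], 0],
    [-1, [-0.01, -0.57, 0], 0],
    [-1, [-0.01, -0.57, 0], 0],
    [-1, [-0.01, -0.57, 0.1], 0],
    [-1, [-0.01, -0.57, 0.2], 0],
    [-1, [-0.01, -0.57, 0.27], 0],
    [-1, [-0.01, -0.57, 0.27], 0],
    [-1, [-0.01, -0.57, 0.27], 0]
  ]
}}

```text
time: 11.75
tool_pos: [0.4333, -0.1057, 0.1118]
tool_rot: [-0.001, 0.99, 0.14, -0.001]
contact_force: [-1.2, 0.6, 0.0]
gripper_width: -0.0
grasp_force: 0.0
```

Call:
{"api": "arm_command", "payload": {
  "moves": [
    [-1, [0, 0.04, 0], 0],
    [-1, [0, 0.08, 0], 0],
    [-1, [0, 0.12, 0], 0],
    [-1, [0, 0.16, 0], 0],
    [-1, [0, 0.2, 0], 0],
    [-1, [0, 0.24, 0], 0],
    [-1, [0, 0.28, 0], 0],
    [-1, [0, 0.32, 0], 0],
    [-1, [0, 0.36, 0], 0],
    [-1, [0, 0.36, 0], 0],
    [-1, [0, 0.36, 0], 0]
  ]
}}

```text
time: 12.67
tool_pos: [0.4489, -0.158, 0.1129]
tool_rot: [0.0, 0.99, 0.14, -0.0]
contact_force: [0.1, 0.4, 0.3]
gripper_width: -0.0
grasp_force: 0.0
```

```bash
python3 st.py -25,-23,112
```

```text
t 12.6667 console xy mm -24.549477007413852 -9.443438733345406 z 112.87313513388555 yaw err 7.032344884955188e-05 F [0.09529473 0.38547276 0.32712847] w -0.0003595244087072341
-25,-23,112 [-0.003  0.09   0.006]
```

Call:
{"api": "arm_command", "payload": {
  "moves": [
    [-1, [0, 0.03, 0], 0],
    [-1, [0, 0.06, 0], 0],
    [-1, [0, 0.09, 0], 0],
    [-1, [0, 0.11, 0], 0],
    [-1, [0, 0.11, 0], 0],
    [-1, [0, 0.11, 0], 0]
  ]
}}

```text
time: 13.17
tool_pos: [0.4538, -0.1738, 0.1132]
tool_rot: [0.0, 0.99, 0.14, 0.0]
contact_force: [-0.2, -0.5, 0.1]
gripper_width: 0.002
grasp_force: 0.0
```

Call:
{"api": "arm_command", "payload": {
  "moves": [
    [-1, [0, 0.01, 0], 0],
    [-1, [0, 0.02, 0], 0],
    [-1, [0, 0.02, 0], 0],
    [-1, [0, 0.02, 0], 0]
  ]
}}

```text
time: 13.5
tool_pos: [0.4545, -0.1763, 0.1131]
tool_rot: [0.0, 0.99, 0.14, 0.0]
contact_force: [0.6, 0.3, 0.0]
gripper_width: 0.002
grasp_force: 0.3
```

```bash
python3 st.py
```

```text
t 13.5 console xy mm -24.24191441786206 -28.570509295801205 z 113.14884460121255 yaw err 0.0005513791677826396 F [0.58582437 0.25966182 0.03954084] w 0.002194779161725953
```

Call:
{"api": "arm_command", "payload": {
  "moves": [
    [-1, [0, 0.01, 0], 0],
    [-1, [0, 0.02, 0], 0],
    [-1, [0, 0.02, 0], 0],
    [-1, [0, 0.02, 0], 0]
  ]
}}

```text
time: 13.83
tool_pos: [0.4551, -0.1781, 0.1131]
tool_rot: [-0.002, 0.99, 0.14, -0.0]
contact_force: [-1.7, 5.3, 3.5]
gripper_width: -0.003
grasp_force: 3.0
```

```bash
python3 st.py;python3 look.py pics/f.png
```

```text
t 13.8333 console xy mm -24.20935368823333 -30.418727663340356 z 113.11224354713734 yaw err 0.0005215670153215779 F [-1.67910135  5.31055455  3.4668555 ] w -0.003386051396105056
shutter [342, 162, 362, 179] 0.51
shutter_tab [337, 165, 362, 174] 0.48
```

View pics/f.png

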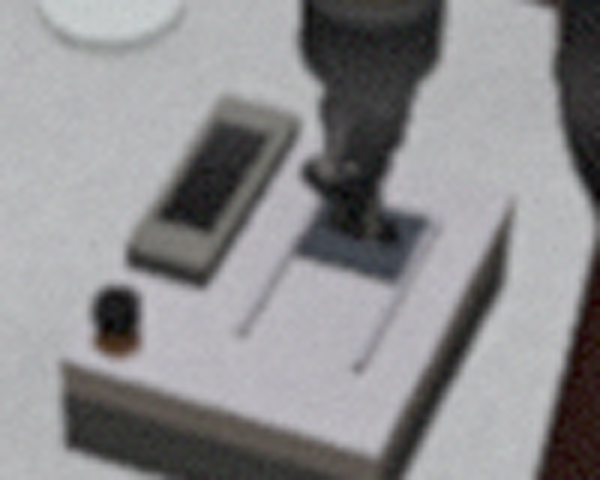

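The plate now covers the well (edge crop (297,250)-(393,281)) and the force rose to 5 N, so the shutter is at its shut stop. I back off and lift.

Call:
{"api": "arm_command", "payload": {
  "moves": [
    [-1, [0, -0.05, 0], 0],
    [-1, [0, -0.08, 0], 0],
    [-1, [0, -0.08, -0.2], 0],
    [-1, [0, -0.08, -0.4], 0],
    [-1, [0, -0.08, -0.6], 0],
    [-1, [0, -0.08, -0.8], 0],
    [-1, [0, -0.08, -0.8], 0],
    [-1, [0, -0.08, -0.8], 0],
    [-1, [0, -0.08, -0.8], 0]
  ]
}}

```text
time: 14.73
tool_pos: [0.4516, -0.1674, 0.2325]
tool_rot: [0.0, 0.99, 0.14, -0.0]
contact_force: [-0.5, 0.7, -0.8]
gripper_width: -0.001
grasp_force: 0.0
```

```bash
python3 look.py pics/g.png; python3 st.py
```

```text
shutter [341, 159, 361, 178] 0.54
shutter_tab [336, 161, 361, 177] 0.57
t 14.8833 console xy mm -25.007229499049856 -18.771187073486587 z 231.01683025092933 yaw err 0.0005139680366412214 F [0.1037379  0.75742545 0.2486012 ] w -0.0002395357681814555
```

View pics/g.png

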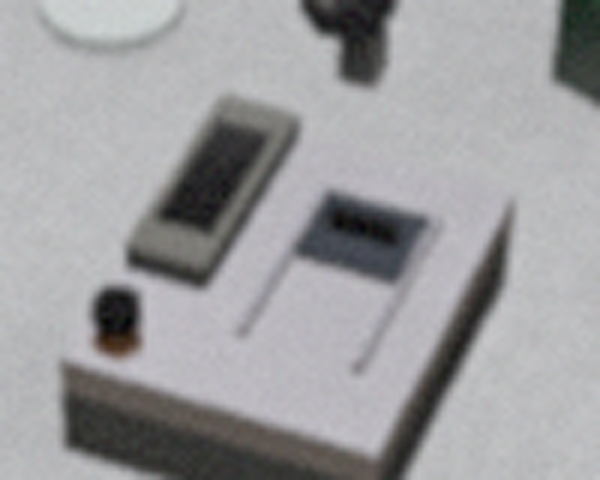

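The shutter is shut, with its tab at about (351,168), the jar is untouched and the gripper is clear.

```bash
python3 -c "
from plant import manip
print(manip.job_done())"
```

```text
the job is handed in; nothing more can be done
None
```

The job is handed in: I pushed the shutter to its open stop, held the round key down for over 2 s, let it up and pushed the shutter shut, all in about 15 s, without touching the lamp supply, jar, beaker or tissue box; the hand-in call returned no verdict.

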